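# Find the stiff battery catch in the amplifier and mark it

## Robot

A 6-joint arm with a two-finger parallel gripper is mounted at the origin on the work surface. World frame = base frame: x ahead of the robot, y to its left, z up, the work surface at z = 0. Lengths are in mm, angles in rad, forces in N, time in s.
With the tool pointing down it reaches from about 350 to 975 mm from the base axis. Payload 4.9 kg.
Tool frame: the origin (TCP) lies on the front face of the gripper's body, between the roots of the fingers; the fingertips stand 73 mm ahead of it and the grasp point (between the pads) lies 54 mm ahead of it (robot.tip_extent is the distance from the TCP to the fingertips, in mm); x points along the fingers, y is the direction in which the jaws open and shut, and the axes are right-handed (so a half turn about x gives the same grasp; the last joint's range is limited). The gripper opens to 85 mm and grips with 20 to 120 N. Pads are 22 mm wide; open, the fingers measure 114 mm over their backs; the gripper's body (76 mm by 85 mm) begins 54 mm behind the grasp point. The pads swing forward as they close: fully open they stand 13 mm farther back than shut.
Start: joints at [1.138, 0.053, 1.613, -0, 1.476, -0.119], TCP at [192.912, 594.464, 303.904] pointing down, gripper open.
Joint ranges: [-3.01, 3.01], [-1.01, 2.22], [0.06, 2.58], [-1.02, 4.17], [0.09, 2.62], [-3.14, 3.14]. Speed limits (rad/s): [2.57, 2.57, 3.14, 3.14, 3.14, 3.14].

## Interface

Orientations are given as a unit quaternion [w, x, y, z].
In Python, from plant import robot, camera gives the robot as it stands. The module is installed in compiled form; this text tells all that it offers.
- The arm moves only by the tool send_rows, never from a script. Its argument "increments" is a list of rows, each an object of numbers: "ax", "ay", "az": the turn, a rotation vector about the tool's x, y, z in units of 5 degrees (1.0 is 5 degrees); "dx", "dy", "dz": the shift along the tool's x, y, z in units of 30 mm (1.0 is 30 mm); "grip": the opening, from -1 (shut) to 1 (fully open), so that 0 is half open. A call has 1 to 20 rows; each row shifts and turns the commanded pose from where the row before left it, along the tool's axes as they then stand; what a row does not reach is not made up. A row lasts 1/12 s, in which the tool goes at most 41.7 mm and 7.16 degrees, less where a joint would pass 70% of its speed; a pose out of reach is approached as far as the arm can. A call is refused whole if a number of a shift passes 1 or a number of a turn 1, either way. A call with a gripper value outside its range is refused whole. The fingers move at their own pace and stop on an object; "force" is the grip in N (left out, the last holds). Time passes only in rows, so rows that do not move let the fingers close. It gives the time, the measured TCP pose, the force and the opening at its end, in the units of the state.
- robot.get_obs(): the state, without advancing time (a new reading comes with each control period).
- camera(name): name is "side" or "top" or "wrist"; returns a dict with "frame" (384x512x3 uint8, red, green, blue), "fx", "fy", "cx", "cy" (pixels), "cam_to_world" (4x4, takes a point from camera to world coordinates). Camera axes: x right, y up, looking along -z (the intrinsics and any distortion apply to the point x, -y, -z); pixel columns grow to the right and rows downward; lengths in mm; the calibration is good to about 2 mm. The wrist camera is an equidistant fisheye: a pixel r from the principal point sees the ray r / f radians off the axis. A picture is of the moment at which its call begins. There is no depth.
- robot.sign_off(): hands the job in, once; it reports no verdict.
The state is a dict: "time": time; "q": joint angles; "qd": joint speeds; "tau": joint torques, N m; "position": TCP position; "tool_rot": TCP orientation; "wrist_force": force on the tool from outside, world axes, zero at the start; "wrist_torque": the same for the moment, N m; "finger_gap": finger opening in mm.
Only numpy, scipy, OpenCV 4.12 (cv2) and the standard library are available. Lean on these libraries where they do the work, as an engineer would, in place of code of your own. Each camera call takes 0.05 s, during which the arm holds its last target. There are 200 camera calls.

## Task

The two backup batteries in the open amplifier each have an orange spring catch, and one of the two has become too stiff. Press straight down to find out which: the sound catch clicks in and stays down at less than 10 N and shall be left so, the stiff one does not and shall be left standing out; push no catch that has not clicked in with more than 20 N. Stand the red marker upright on the white label of the battery with the stiff catch, let go of it, and leave the green marker where it is.

Things in the scene. Friction and masses are not known exactly. Their poses are not given: they have to be found in the camera images.
- catch_a: left (+y) of two orange round push buttons, 30 mm wide, one on each blue battery in the open amplifier (fixed; place varies, turned up to 0.2 rad). Origin: centre of its top, 114 mm above the table when out, 104 mm clicked in. A sound catch resists with about 7 N, less and less as it goes down, gives way by 7 mm and stays in. The stiff one yields 2 mm at 12 N, never clicks, springs back; which it is varies unseen.
- catch_b: the right button, alike, 140 mm from catch_a along -y. Axes of both: z up, x from the amplifier's front panel to its back (away from the robot), y left. Black collar round each button: 42 mm wide, top at 102 mm. Battery tops: flat, at 94 mm, 80 mm wide; a white 60 x 60 mm label is centred 80 mm from each button's axis along -x. Nothing on the amplifier is higher than the buttons.
- marker_red: red plastic marker, a round foot of 40 mm diameter and 8 mm height with a straight round grip of 22 mm diameter from 14 to 55 mm above its underside, 60 g or so, standing on the table beside the amplifier. Origin: centre of its underside; z up along the grip.
- marker_green: green plastic marker, a round foot of 40 mm diameter and 8 mm height with a straight round grip of 22 mm diameter from 14 to 55 mm above its underside, 60 g or so, standing on the table beside the amplifier. Origin: centre of its underside; z up along the grip. A bystander, not needed.
There are look-alikes about, which are no part of the job. Of the things that look like the marker_red, take the one that is nearest to the robot's base at the start.

How it is judged (in metres and radians):
At the end, for the whole second after the job is handed in: One catch is clicked in (top below 106.5 mm), the other, stiff one stands out (above 112 mm); the red marker stands at rest on the stiff one's battery, upright within 10 degrees, within 25 mm of the label's centre along and across, underside at 90 to 99 mm (((height (world z) of catch_a below 0.1065 m and height (world z) of catch_b above 0.112 m and x of marker_red in the frame of catch_b between -0.105 and -0.055 m and y of marker_red in the frame of catch_b between -0.025 and 0.025 m) or (height (world z) of catch_b below 0.1065 m and height (world z) of catch_a above 0.112 m and x of marker_red in the frame of catch_a between -0.105 and -0.055 m and y of marker_red in the frame of catch_a between -0.025 and 0.025 m)) and height (world z) of marker_red between 0.09 and 0.099 m and angle between marker_red's own z axis and vertical below 0.17 rad and linear speed of marker_red below 0.02 m/s); the robot touches nothing.
It fails at once if a catch that has not clicked in (catch_a) is pushed with more than 20 N (contact force between the fingers and catch_a above 20 N and height (world z) of catch_a above 0.1065 m).
It fails at once if a catch that has not clicked in (catch_b) is pushed with more than 20 N (contact force between the fingers and catch_b above 20 N and height (world z) of catch_b above 0.1065 m).
It fails at once if the green marker is moved by more than 30 mm (distance of marker_green from where it was at the start of the episode above 0.03 m).
It also fails if it takes over 53 s, if anything falls off the work surface, if the arm or the gripper's body presses on something with over 40 N, if the wrist force passes 120 N, or if a joint passes its speed limit or range.

## Working session

There is one attempt and no reset: what is moved stays moved. The work goes in short steps, Python scripts to look and compute and a tool call to move; the robot and the scene stay as the last step left them, time stands still between calls to the robot, and variables do not carry over. Pictures are saved under pics/ and viewed, about 8 in all and at most 12, crops included, and the job is handed in when it is done.

Besides the shell and the picture viewer there is one more tool, called after "Request:" in YAML: its name, and indented under it one key for each argument. send_rows: Moves the arm, as the interface text tells. Its arguments: {"type":"object","properties":{"increments":{"type":"array"},"force":{"type":"number"}},"required":["increments"]}

```bash
mkdir -p pics; cat > h.py <<'E'
import numpy as np, cv2
from plant import robot, camera
def ray(c,u,v):
    T=np.array(c["cam_to_world"],float)
    d=np.array([(u-c["cx"])/c["fx"],-(v-c["cy"])/c["fy"],-1.])
    return T[:3,3],T[:3,:3]@d
def onplane(c,u,v,z):
    o,d=ray(c,u,v); return o+d*(z-o[2])/d[2]
def save(c,n,s=1.0):
    cv2.imwrite(n,cv2.resize(c["frame"][:,:,::-1],None,fx=s,fy=s))
E
python3 - <<'E'
from h import *
for n in("top","side"):
    c=camera(n); save(c,f"pics/{n}0.png",1.5)
    np.save(n+".npy",c,allow_pickle=True)
    print(n,c["fx"],c["cx"],c["cy"],np.round(c["cam_to_world"],3).tolist(),[k for k in c])
o=robot.get_obs();print(o)
E
```

```text
top 347.5034096438797 265.7215846595966 188.0442151989135 [[-0.068, 0.975, -0.214, 359.202], [-0.998, -0.067, 0.012, 12.98], [-0.003, 0.214, 0.977, 931.557], [0.0, 0.0, 0.0, 1.0]] ['frame', 'fx', 'fy', 'cx', 'cy', 'cam_to_world']
side 434.6382711739794 257.4558003298137 190.04589770091414 [[-0.906, 0.204, -0.37, 47.094], [-0.422, -0.472, 0.774, 1025.818], [-0.017, 0.858, 0.514, 764.413], [0.0, 0.0, 0.0, 1.0]] ['frame', 'fx', 'fy', 'cx', 'cy', 'cam_to_world']
{'time': 0.1, 'q': array([ 1.13803076e+00,  5.33090499e-02,  1.61417121e+00,  8.91124650e-06,
        1.47598572e+00, -1.18961479e-01]), 'qd': array([-0.00120198, -0.00071636, -0.00329353, -0.00242074, -0.00272223,
        0.0001964 ]), 'tau': array([ 5.43655260e-04, -3.94905353e+01, -3.71363175e+01, -1.48791046e-04,
        3.89001114e-03, -1.04027831e-05]), 'position': array([192.71757295, 594.09334505, 302.76586384]), 'tool_rot': array([ 0.69823698,  0.10985567,  0.69860382, -0.11112852]), 'wrist_force': array([-0.58156917,  0.39091782,  0.51385127]), 'wrist_torque': array([-0.02023143,  0.00359485,  0.05453977]), 'finger_gap': 85.74416983993515}
```

View pics/top0.png

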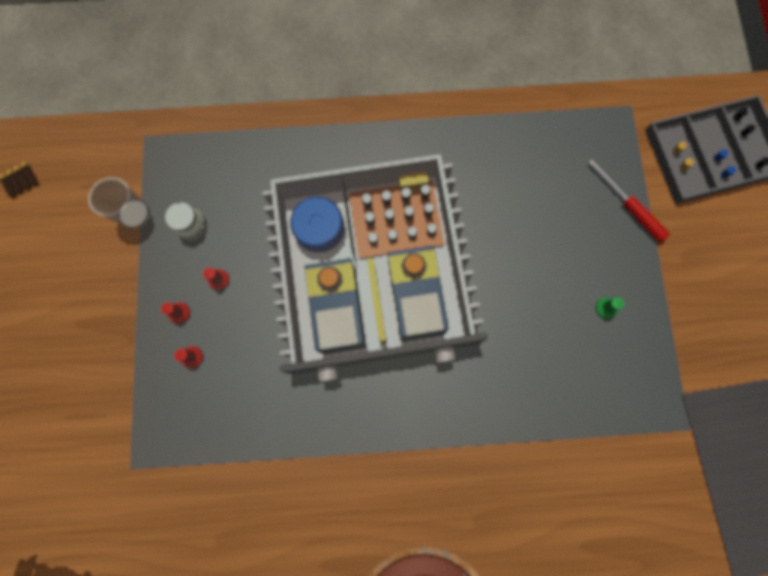

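View pics/side0.png

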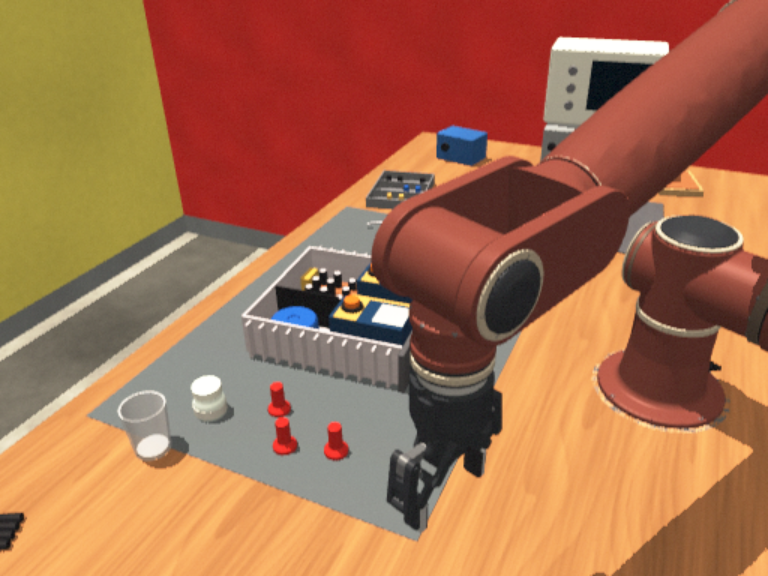

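The top view shows three red markers on the left at about (217,277), (177,312) and (190,356) in 1.5x pixels. The green marker is at (610,307), the orange catches at (330,278) and (414,264), and the labels at (337,328) and (422,315). Next I'll measure them.

```bash
cat > m.py <<'E'
from h import *
def blobs(c,lo,hi,amin=25,roi=None):
    h=cv2.cvtColor(c["frame"],cv2.COLOR_RGB2HSV)
    if lo[0]>hi[0]:
        m=cv2.inRange(h,(0,lo[1],lo[2]),(hi[0],255,255))|cv2.inRange(h,(lo[0],lo[1],lo[2]),(180,255,255))
    else: m=cv2.inRange(h,lo,hi)
    n,l,s,ce=cv2.connectedComponentsWithStats(m)
    return [(ce[i],s[i],l==i) for i in range(1,n) if s[i][4]>=amin]
E
python3 - <<'E'
from m import *
C={n:np.load(n+".npy",allow_pickle=True).item() for n in("top","side")}
c=C["top"]
print("RED top")
for ce,s,m in blobs(c,(172,150,60),(4,255,255)):
    print(ce.round(1),s, "z25:",onplane(c,*ce,25).round(0))
    if s[4]<600:
        ys,xs=np.nonzero(m); P=np.array([onplane(c,x,y,4) for x,y in zip(xs,ys)])
        print("  x ext@4",P[:,0].min().round(),P[:,0].max().round()," y min@4 (foot inner edge)",P[:,1].min().round())
print("ORANGE top")
for ce,s,m in blobs(c,(6,170,120),(14,255,255),60):
    if 180<ce[0]<310 and 150<ce[1]<230:print(ce.round(1),s,"z114",onplane(c,*ce,114).round(1))
print("WHITE label")
for ce,s,m in blobs(c,(10,0,150),(40,70,255),200):
    print(ce.round(1),s,onplane(c,*ce,94).round(1))
print("GREEN")
for ce,s,m in blobs(c,(45,120,40),(80,255,255),25): print(ce.round(1),s,onplane(c,*ce,25).round(1))
c=C["side"];print("RED side")
for ce,s,m in blobs(c,(172,170,80),(4,255,255),60):
    if s[4]<900: print(ce.round(1),s,"z25",onplane(c,*ce,25).round(1))
t=C["top"];save({"frame":np.vstack([cv2.resize(t["frame"][170:250,80:180],None,fx=5,fy=5),])},"pics/a.png")
save({"frame":cv2.resize(t["frame"][150:250,175:325],None,fx=5,fy=5)},"pics/b.png")
E
```

```text
RED top
[509.3   8.4] [506   0   6  24  86] z25: [1059. -766.   25.]
  x ext@4 1024.0 1106.0  y min@4 (foot inner edge) -796.0
[430.4 145.8] [416 131  30  30 319] z25: [ 645. -456.   25.]
  x ext@4 609.0 697.0  y min@4 (foot inner edge) -503.0
[143.7 184.4] [136 179  16  13 118] z25: [590. 327.  25.]
  x ext@4 576.0 612.0  y min@4 (foot inner edge) 315.0
[117.2 207.2] [108 202  18  13 156] z25: [533. 397.  25.]
  x ext@4 518.0 553.0  y min@4 (foot inner edge) 384.0
[125.8 237.2] [117 231  18  14 159] z25: [452. 373.  25.]
  x ext@4 436.0 471.0  y min@4 (foot inner edge) 359.0
ORANGE top
WHITE label
[230.7 120.7] [179 103 121  60 330] [726.1  80.8  94. ]
[297.3 181.6] [290 126  19  99 424] [553.6 -76.4  94. ]
[201.6 200.1] [193 154  22  86 627] [523.2 161.5  94. ]
[257.4 200.7] [249 171  18  60 324] [512.3  25.1  94. ]
[280.8 208.8] [268 196  27  27 571] [488.5 -30.5  94. ]
[223.9 217.8] [211 205  27  27 577] [475.9 108.7  94. ]
GREEN
[405.7 204.3] [398 199  18  13 179] [ 488.6 -364.    25. ]
RED side
[187.1 280.5] [179 255  19  48 490] z25 [555.7 374.7  25. ]
[223.3 295. ] [216 282  16  25 268] z25 [449.9 382.1  25. ]
```

View pics/b.png

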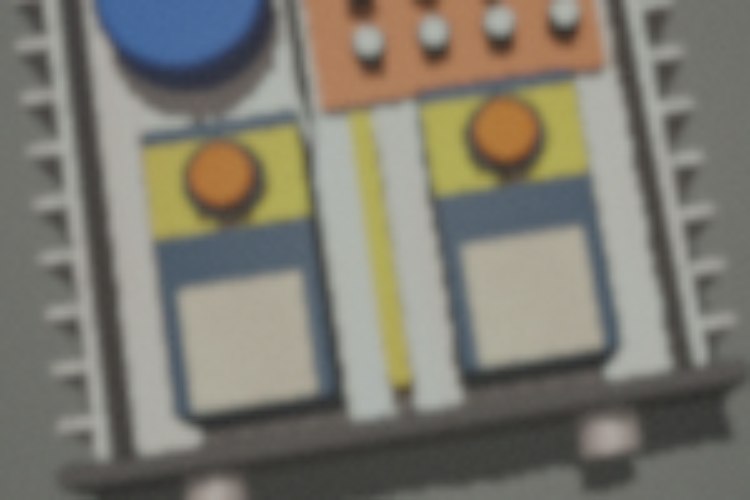

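The crop shows both catches and labels clearly. In full-image pixels, catch a is about (219.6,185.2) and catch b about (276.2,176.4). The nearest red marker is about (452,376), roughly 585 mm from the base, against about 665 and 675 for the others.

```bash
cat >> h.py <<'E'
from scipy.spatial.transform import Rotation as R
def rot(o): q=o["tool_rot"]; return R.from_quat([q[1],q[2],q[3],q[0]])
def go(target):  # shift in tool units
    o=robot.get_obs(); r=rot(o)
    print("pos",o["position"].round(1),"axes x,y:",r.as_matrix()[:,0].round(3),r.as_matrix()[:,1].round(3),"F",o["wrist_force"].round(1),"t",o["time"])
    d=r.inv().apply(np.array(target)-o["position"]); print("d units",(d/30).round(2))
E
python3 - <<'E'
from m import *
c=np.load("top.npy",allow_pickle=True).item()
B=[]
for k,(u,v) in {"a":(219.6,185.2),"b":(276.2,176.4)}.items():
    h=cv2.cvtColor(c["frame"],cv2.COLOR_RGB2HSV); u0,v0=int(u),int(v)
    print(k,h[v0,u0])
    m=cv2.inRange(h,(4,150,90),(15,255,255)); w=np.zeros_like(m); cv2.circle(w,(u0,v0),9,255,-1)
    ys,xs=np.nonzero(m&w); print(len(xs),xs.mean(),ys.mean()); p=onplane(c,xs.mean(),ys.mean(),114); B.append(p); print(p.round(1))
d=B[0]-B[1]; print(np.linalg.norm(d)); y=d/np.linalg.norm(d); x=np.array([y[1],-y[0],0]); print("yaw",np.arctan2(x[1],x[0]))
for b in B: print("label",(b-80*x).round(1))
go([B[0][0],B[0][1],230])
E
```

```text
a [ 15 166 175]
93 218.56989247311827 184.96774193548387
[553.6 115.9 114. ]
b [ 16 172 175]
49 276.6734693877551 176.71428571428572
[564.5 -25.5 114. ]
141.87891442011585
yaw 0.07683777486097916
label [473.8 109.8 114. ]
label [484.7 -31.7 114. ]
pos [192.7 594.1 302.8] axes x,y: [-0.001 -0.002 -1.   ] [ 0.309  0.951 -0.002] F [-0.6  0.4  0.5] t 0.1
d units [  2.44 -11.44  16.36]
```

Request:
send_rows:
  increments:
    - {"dy": -0.6,"dz": 0.8,"grip": -1}
    - {"dy": -0.7,"dz": 1,"grip": -1}
    - {"dy": -0.7,"dz": 1,"grip": -1}
    - {"dy": -0.7,"dz": 1,"grip": -1}
    - {"dy": -0.7,"dz": 1,"grip": -1}
    - {"dy": -0.7,"dz": 1,"grip": -1}
    - {"dy": -0.7,"dz": 1,"grip": -1}
    - {"dy": -0.7,"dz": 1,"grip": -1}
    - {"dy": -0.7,"dz": 1,"grip": -1}
    - {"dy": -0.7,"dz": 1,"grip": -1}
    - {"dy": -0.7,"dz": 1,"grip": -1}
    - {"dy": -0.7,"dz": 1,"grip": -1}
    - {"dy": -0.7,"dz": 1,"grip": -1}
    - {"dy": -0.7,"dz": 1,"grip": -1}
    - {"dy": -0.7,"dz": 1,"grip": -1}
    - {"dy": -0.7,"dz": 1,"grip": -1}
    - {"dy": -0.4,"dz": 0.56,"grip": -1}
    - {"grip": -1}
    - {"grip": -1}
    - {"grip": -1}
  force: 20

```text
schema error: expected keys ax, ay, az, dx, dy, dz, grip
```

```bash
python3 - <<'E'
from h import *
go([554,115,195])
c=camera("wrist");save(c,"pics/w1.png",1.3);print(c["fx"],c["cx"],c["cy"],np.round(c["cam_to_world"],2).tolist())
E
```

```text
pos [192.7 594.1 302.8] axes x,y: [-0.001 -0.002 -1.   ] [ 0.309  0.951 -0.002] F [-0.6  0.4  0.5] t 0.1
d units [  3.61 -11.47  16.39]
297.3186396354542 259.2944303464431 194.69681114111503 [[0.31, -0.9, -0.3, 116.43], [0.95, 0.29, 0.1, 618.79], [-0.0, -0.31, 0.95, 372.39], [0.0, 0.0, 0.0, 1.0]]
```

View pics/w1.png

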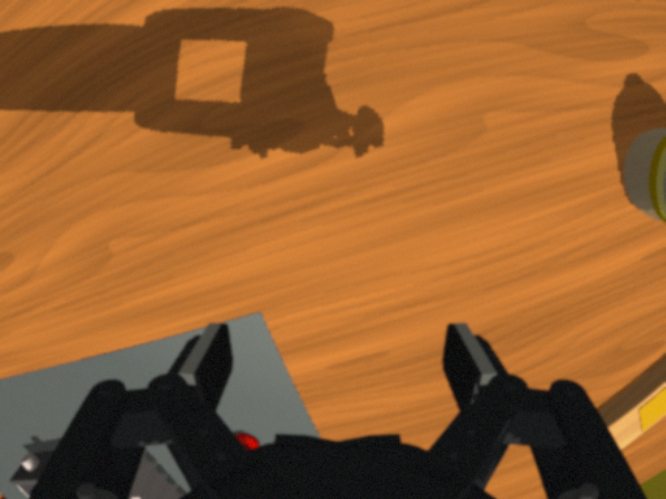

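The wrist picture shows only the open fingers over bare table, because the call was refused: every row needs all the keys.

Request:
send_rows:
  increments:
    - {"ax": 0,"ay": 0,"az": 0,"dx": 0,"dy": -0.6,"dz": 0.8,"grip": -1}
    - {"ax": 0,"ay": 0,"az": 0,"dx": 0,"dy": -0.7,"dz": 1,"grip": -1}
    - {"ax": 0,"ay": 0,"az": 0,"dx": 0,"dy": -0.7,"dz": 1,"grip": -1}
    - {"ax": 0,"ay": 0,"az": 0,"dx": 0,"dy": -0.7,"dz": 1,"grip": -1}
    - {"ax": 0,"ay": 0,"az": 0,"dx": 0,"dy": -0.7,"dz": 1,"grip": -1}
    - {"ax": 0,"ay": 0,"az": 0,"dx": 0,"dy": -0.7,"dz": 1,"grip": -1}
    - {"ax": 0,"ay": 0,"az": 0,"dx": 0,"dy": -0.7,"dz": 1,"grip": -1}
    - {"ax": 0,"ay": 0,"az": 0,"dx": 0,"dy": -0.7,"dz": 1,"grip": -1}
    - {"ax": 0,"ay": 0,"az": 0,"dx": 0,"dy": -0.7,"dz": 1,"grip": -1}
    - {"ax": 0,"ay": 0,"az": 0,"dx": 0,"dy": -0.7,"dz": 1,"grip": -1}
    - {"ax": 0,"ay": 0,"az": 0,"dx": 0,"dy": -0.7,"dz": 1,"grip": -1}
    - {"ax": 0,"ay": 0,"az": 0,"dx": 0,"dy": -0.7,"dz": 1,"grip": -1}
    - {"ax": 0,"ay": 0,"az": 0,"dx": 0,"dy": -0.7,"dz": 1,"grip": -1}
    - {"ax": 0,"ay": 0,"az": 0,"dx": 0,"dy": -0.7,"dz": 1,"grip": -1}
    - {"ax": 0,"ay": 0,"az": 0,"dx": 0,"dy": -0.7,"dz": 1,"grip": -1}
    - {"ax": 0,"ay": 0,"az": 0,"dx": 0,"dy": -0.7,"dz": 1,"grip": -1}
    - {"ax": 0,"ay": 0,"az": 0,"dx": 0,"dy": -0.4,"dz": 0.56,"grip": -1}
    - {"ax": 0,"ay": 0,"az": 0,"dx": 0,"dy": 0,"dz": 0,"grip": -1}
    - {"ax": 0,"ay": 0,"az": 0,"dx": 0,"dy": 0,"dz": 0,"grip": -1}
    - {"ax": 0,"ay": 0,"az": 0,"dx": 0,"dy": 0,"dz": 0,"grip": -1}
  force: 20

```text
time: 1.82
position: [552.8, 115.2, 303.5]
tool_rot: [0.698, 0.111, 0.699, -0.11]
wrist_force: [0.8, -0.1, 0.9]
finger_gap: 0.0
```

```bash
python3 - <<'E'
from h import *
go([554,115,195])
c=camera("wrist");save(c,"pics/w2.png",1.3);np.save("w2.npy",c,allow_pickle=True)
E
```

```text
pos [552.8 115.2 303.5] axes x,y: [-0.001  0.    -1.   ] [0.309 0.951 0.   ] F [ 0.8 -0.1  0.9] t 1.8167
d units [3.62 0.01 0.04]
```

View pics/w2.png

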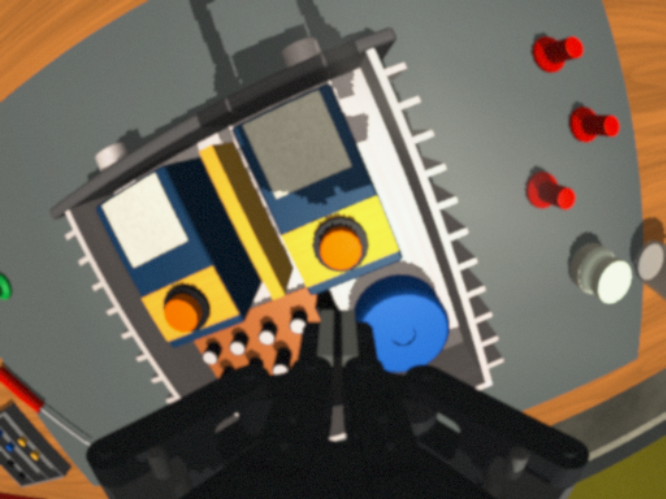

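The wrist view shows both catches at about (341,246) and (187,308), and both labels. The nearest red marker has its foot at about (547,54). I'll cast these by fisheye as a cross-check.

```bash
cat >> h.py <<'E'
def fray(c,u,v,z):
    T=np.array(c["cam_to_world"],float); a=(u-c["cx"])/c["fx"]; b=(v-c["cy"])/c["fy"]; r=np.hypot(a,b)
    k=np.sin(r)/r if r>1e-9 else 1
    d=T[:3,:3]@np.array([a*k,-b*k,-np.cos(r)]); o=T[:3,3]; return o+d*(z-o[2])/d[2]
E
python3 - <<'E'
from m import *
c=np.load("w2.npy",allow_pickle=True).item()
h=cv2.cvtColor(c["frame"],cv2.COLOR_RGB2HSV)
for n,(u,v) in {"a":(341,246),"b":(187,310)}.items():
    u/=1.3;v/=1.3
    m=cv2.inRange(h,(6,200,130),(17,255,255)); w=np.zeros_like(m); cv2.circle(w,(int(u),int(v)),24,255,-1)
    k=max(cv2.findContours(m&w,0,2)[0],key=cv2.contourArea); (cx,cy),rr=cv2.minEnclosingCircle(k)
    M=cv2.moments(k); u,v=M["m10"]/M["m00"],M["m01"]/M["m00"]
    print(n,(cx,cy,rr),(u,v),cv2.contourArea(k),fray(c,u,v,114).round(1),fray(c,cx,cy,114).round(1))
for ce,s,m in blobs(c,(172,150,60),(4,255,255),100): 
    k=cv2.findContours(m.astype('uint8'),0,1)[0][0][:,0]
    P=np.array([fray(c,*p,4) for p in k]); print("red",ce.round(1),s[4],"x@4",P[:,0].min().round(),P[:,0].max().round(),"ymin@4",P[:,1].min().round())
for q in [(235,128),(325,85),(357,165),(281,198)]: print("label a corner",fray(c,q[0]/1.3,q[1]/1.3,94).round(1))
E
```

```text
a (261.5082092285156, 191.41802978515625, 15.916579246520996) (261.53585075297815, 191.42458979545964) 741.5 [554.8 116.6 114. ] [554.8 116.6 114. ]
b (138.25, 242.625, 14.429346084594727) (139.04008438818565, 241.93881856540085) 474.0 [567.6 -20.9 114. ] [568.1 -22.2 114. ]
red [427.4  40. ] 769 x@4 434.0 472.0 ymin@4 357.0
red [455.1  95.6] 715 x@4 515.0 555.0 ymin@4 382.0
red [422.1 147.7] 717 x@4 572.0 620.0 ymin@4 312.0
red [ 15.3 299.4] 366 x@4 610.0 701.0 ymin@4 -518.0
label a corner [449.6  70.7  94. ]
label a corner [442.2 142.   94. ]
label a corner [504.4 145.9  94. ]
label a corner [510.   85.6  94. ]
```

Both cameras agree to within 2 to 3 mm. I'll descend above catch a until the tip is at about z 118.

Request:
send_rows:
  increments:
    - {"ax": 0,"ay": 0,"az": 0,"dx": 0.6,"dy": 0,"dz": 0.05,"grip": -1}
    - {"ax": 0,"ay": 0,"az": 0,"dx": 1,"dy": 0,"dz": 0,"grip": -1}
    - {"ax": 0,"ay": 0,"az": 0,"dx": 1,"dy": 0,"dz": 0,"grip": -1}
    - {"ax": 0,"ay": 0,"az": 0,"dx": 0.6,"dy": 0,"dz": 0,"grip": -1}
    - {"ax": 0,"ay": 0,"az": 0,"dx": 0.3,"dy": 0,"dz": 0,"grip": -1}
    - {"ax": 0,"ay": 0,"az": 0,"dx": 0.15,"dy": 0,"dz": 0,"grip": -1}
    - {"ax": 0,"ay": 0,"az": 0,"dx": 0,"dy": 0,"dz": 0,"grip": -1}
    - {"ax": 0,"ay": 0,"az": 0,"dx": 0,"dy": 0,"dz": 0,"grip": -1}
    - {"ax": 0,"ay": 0,"az": 0,"dx": 0,"dy": 0,"dz": 0,"grip": -1}
    - {"ax": 0,"ay": 0,"az": 0,"dx": 0,"dy": 0,"dz": 0,"grip": -1}

```text
time: 2.7
position: [555.6, 114.5, 196.3]
tool_rot: [0.699, 0.111, 0.697, -0.11]
wrist_force: [0.8, 0.2, -0.3]
finger_gap: 0.2
```

Request:
send_rows:
  increments:
    - {"ax": 0,"ay": 0,"az": 0,"dx": 0.07,"dy": 0,"dz": 0,"grip": -1}
    - {"ax": 0,"ay": 0,"az": 0,"dx": 0.07,"dy": 0,"dz": 0,"grip": -1}
    - {"ax": 0,"ay": 0,"az": 0,"dx": 0.03,"dy": 0,"dz": 0,"grip": -1}
    - {"ax": 0,"ay": 0,"az": 0,"dx": 0,"dy": 0,"dz": 0,"grip": -1}
    - {"ax": 0,"ay": 0,"az": 0,"dx": 0,"dy": 0,"dz": 0,"grip": -1}
    - {"ax": 0,"ay": 0,"az": 0,"dx": 0,"dy": 0,"dz": 0,"grip": -1}
    - {"ax": 0,"ay": 0,"az": 0,"dx": 0,"dy": 0,"dz": 0,"grip": -1}

```text
time: 3.28
position: [554.7, 114.4, 189.4]
tool_rot: [0.698, 0.11, 0.698, -0.11]
wrist_force: [-0.4, -0.2, -0.1]
finger_gap: 0.1
```

Request:
send_rows:
  increments:
    - {"ax": 0,"ay": 0,"az": 0,"dx": 0.03,"dy": 0,"dz": 0,"grip": -1}
    - {"ax": 0,"ay": 0,"az": 0,"dx": 0,"dy": 0,"dz": 0,"grip": -1}
    - {"ax": 0,"ay": 0,"az": 0,"dx": 0,"dy": 0,"dz": 0,"grip": -1}

```text
time: 3.53
position: [554.6, 114.4, 188.3]
tool_rot: [0.698, 0.11, 0.698, -0.111]
wrist_force: [0.4, -0.3, -0.0]
finger_gap: 0.1
```

Request:
send_rows:
  increments:
    - {"ax": 0,"ay": 0,"az": 0,"dx": 0.03,"dy": 0,"dz": 0,"grip": -1}
    - {"ax": 0,"ay": 0,"az": 0,"dx": 0,"dy": 0,"dz": 0,"grip": -1}
    - {"ax": 0,"ay": 0,"az": 0,"dx": 0,"dy": 0,"dz": 0,"grip": -1}

```text
time: 3.78
position: [554.6, 114.3, 187.4]
tool_rot: [0.698, 0.11, 0.698, -0.111]
wrist_force: [-0.6, 0.7, 0.0]
finger_gap: 0.2
```

Request:
send_rows:
  increments:
    - {"ax": 0,"ay": 0,"az": 0,"dx": 0.03,"dy": 0,"dz": 0,"grip": -1}
    - {"ax": 0,"ay": 0,"az": 0,"dx": 0,"dy": 0,"dz": 0,"grip": -1}
    - {"ax": 0,"ay": 0,"az": 0,"dx": 0,"dy": 0,"dz": 0,"grip": -1}

```text
time: 4.03
position: [554.8, 114.4, 186.7]
tool_rot: [0.699, 0.111, 0.698, -0.11]
wrist_force: [-0.7, 0.2, 0.1]
finger_gap: -0.1
```

Request:
send_rows:
  increments:
    - {"ax": 0,"ay": 0,"az": 0,"dx": 0.03,"dy": 0,"dz": 0,"grip": -1}
    - {"ax": 0,"ay": 0,"az": 0,"dx": 0,"dy": 0,"dz": 0,"grip": -1}
    - {"ax": 0,"ay": 0,"az": 0,"dx": 0,"dy": 0,"dz": 0,"grip": -1}

```text
time: 4.28
position: [554.8, 114.4, 186.7]
tool_rot: [0.698, 0.11, 0.698, -0.11]
wrist_force: [-2.5, 0.0, 5.4]
finger_gap: 0.2
```

Request:
send_rows:
  increments:
    - {"ax": 0,"ay": 0,"az": 0,"dx": 0.02,"dy": 0,"dz": 0,"grip": -1}
    - {"ax": 0,"ay": 0,"az": 0,"dx": 0,"dy": 0,"dz": 0,"grip": -1}
    - {"ax": 0,"ay": 0,"az": 0,"dx": 0,"dy": 0,"dz": 0,"grip": -1}

```text
time: 4.53
position: [554.8, 114.4, 186.3]
tool_rot: [0.698, 0.11, 0.698, -0.11]
wrist_force: [-3.6, -0.8, 7.2]
finger_gap: 0.1
```

Request:
send_rows:
  increments:
    - {"ax": 0,"ay": 0,"az": 0,"dx": 0.02,"dy": 0,"dz": 0,"grip": -1}
    - {"ax": 0,"ay": 0,"az": 0,"dx": 0,"dy": 0,"dz": 0,"grip": -1}
    - {"ax": 0,"ay": 0,"az": 0,"dx": 0,"dy": 0,"dz": 0,"grip": -1}

```text
time: 4.78
position: [554.8, 114.4, 185.8]
tool_rot: [0.698, 0.11, 0.698, -0.11]
wrist_force: [-3.8, 0.2, 7.4]
finger_gap: 0.0
```

Request:
send_rows:
  increments:
    - {"ax": 0,"ay": 0,"az": 0,"dx": 0.02,"dy": 0,"dz": 0,"grip": -1}
    - {"ax": 0,"ay": 0,"az": 0,"dx": 0,"dy": 0,"dz": 0,"grip": -1}
    - {"ax": 0,"ay": 0,"az": 0,"dx": 0,"dy": 0,"dz": 0,"grip": -1}

```text
time: 5.03
position: [554.9, 114.4, 185.5]
tool_rot: [0.698, 0.11, 0.698, -0.111]
wrist_force: [-4.2, -1.0, 8.6]
finger_gap: 0.1
```

Request:
send_rows:
  increments:
    - {"ax": 0,"ay": 0,"az": 0,"dx": 0.02,"dy": 0,"dz": 0,"grip": -1}
    - {"ax": 0,"ay": 0,"az": 0,"dx": 0,"dy": 0,"dz": 0,"grip": -1}
    - {"ax": 0,"ay": 0,"az": 0,"dx": 0,"dy": 0,"dz": 0,"grip": -1}

```text
time: 5.28
position: [554.9, 114.4, 185.2]
tool_rot: [0.698, 0.11, 0.698, -0.111]
wrist_force: [-4.9, -0.2, 10.0]
finger_gap: 0.0
```

Request:
send_rows:
  increments:
    - {"ax": 0,"ay": 0,"az": 0,"dx": 0.02,"dy": 0,"dz": 0,"grip": -1}
    - {"ax": 0,"ay": 0,"az": 0,"dx": 0,"dy": 0,"dz": 0,"grip": -1}
    - {"ax": 0,"ay": 0,"az": 0,"dx": 0,"dy": 0,"dz": 0,"grip": -1}

```text
time: 5.53
position: [554.9, 114.4, 185.0]
tool_rot: [0.698, 0.11, 0.698, -0.11]
wrist_force: [-5.5, -0.5, 11.5]
finger_gap: -0.1
```

Catch a yields steadily, about 1.7 mm at 11.5 N, with no click, so it looks stiff. I'll back off and test catch b.

Request:
send_rows:
  increments:
    - {"ax": 0,"ay": 0,"az": 0,"dx": -0.2,"dy": 0,"dz": 0,"grip": -1}
    - {"ax": 0,"ay": 0,"az": 0,"dx": -0.5,"dy": 0,"dz": 0,"grip": -1}
    - {"ax": 0,"ay": 0,"az": 0,"dx": 0,"dy": -0.46,"dz": 0.2,"grip": -1}
    - {"ax": 0,"ay": 0,"az": 0,"dx": 0,"dy": -0.9,"dz": 0.37,"grip": -1}
    - {"ax": 0,"ay": 0,"az": 0,"dx": 0,"dy": -1,"dz": 0.4,"grip": -1}
    - {"ax": 0,"ay": 0,"az": 0,"dx": 0,"dy": -1,"dz": 0.4,"grip": -1}
    - {"ax": 0,"ay": 0,"az": 0,"dx": 0,"dy": -0.6,"dz": 0.25,"grip": -1}
    - {"ax": 0,"ay": 0,"az": 0,"dx": 0,"dy": -0.3,"dz": 0.15,"grip": -1}
    - {"ax": 0,"ay": 0,"az": 0,"dx": 0.3,"dy": 0,"dz": 0,"grip": -1}
    - {"ax": 0,"ay": 0,"az": 0,"dx": 0.1,"dy": 0,"dz": 0,"grip": -1}
    - {"ax": 0,"ay": 0,"az": 0,"dx": 0,"dy": 0,"dz": 0,"grip": -1}
    - {"ax": 0,"ay": 0,"az": 0,"dx": 0,"dy": 0,"dz": 0,"grip": -1}
    - {"ax": 0,"ay": 0,"az": 0,"dx": 0,"dy": 0,"dz": 0,"grip": -1}
    - {"ax": 0,"ay": 0,"az": 0,"dx": 0,"dy": 0,"dz": 0,"grip": -1}

```text
time: 6.7
position: [565.8, -22.7, 191.8]
tool_rot: [0.699, 0.11, 0.698, -0.11]
wrist_force: [0.6, 0.4, -0.5]
finger_gap: -0.2
```

Request:
send_rows:
  increments:
    - {"ax": 0,"ay": 0,"az": 0,"dx": 0.07,"dy": 0,"dz": 0,"grip": -1}
    - {"ax": 0,"ay": 0,"az": 0,"dx": 0.07,"dy": 0,"dz": 0,"grip": -1}
    - {"ax": 0,"ay": 0,"az": 0,"dx": 0,"dy": 0,"dz": 0,"grip": -1}
    - {"ax": 0,"ay": 0,"az": 0,"dx": 0,"dy": 0,"dz": 0,"grip": -1}
    - {"ax": 0,"ay": 0,"az": 0,"dx": 0,"dy": 0,"dz": 0,"grip": -1}

```text
time: 7.12
position: [565.7, -23.6, 187.5]
tool_rot: [0.698, 0.11, 0.698, -0.111]
wrist_force: [-0.3, -0.2, -0.2]
finger_gap: 0.5
```

Request:
send_rows:
  increments:
    - {"ax": 0,"ay": 0,"az": 0,"dx": 0.03,"dy": 0,"dz": 0,"grip": -1}
    - {"ax": 0,"ay": 0,"az": 0,"dx": 0,"dy": 0,"dz": 0,"grip": -1}
    - {"ax": 0,"ay": 0,"az": 0,"dx": 0,"dy": 0,"dz": 0,"grip": -1}

```text
time: 7.37
position: [565.8, -23.7, 186.7]
tool_rot: [0.699, 0.111, 0.698, -0.111]
wrist_force: [1.2, -1.0, 0.0]
finger_gap: -0.1
```

Request:
send_rows:
  increments:
    - {"ax": 0,"ay": 0,"az": 0,"dx": 0.02,"dy": 0,"dz": 0,"grip": -1}
    - {"ax": 0,"ay": 0,"az": 0,"dx": 0,"dy": 0,"dz": 0,"grip": -1}
    - {"ax": 0,"ay": 0,"az": 0,"dx": 0,"dy": 0,"dz": 0,"grip": -1}

```text
time: 7.62
position: [565.9, -23.6, 186.7]
tool_rot: [0.699, 0.11, 0.698, -0.111]
wrist_force: [-2.3, -0.4, 5.1]
finger_gap: -0.2
```

Request:
send_rows:
  increments:
    - {"ax": 0,"ay": 0,"az": 0,"dx": 0.02,"dy": 0,"dz": 0,"grip": -1}
    - {"ax": 0,"ay": 0,"az": 0,"dx": 0,"dy": 0,"dz": 0,"grip": -1}
    - {"ax": 0,"ay": 0,"az": 0,"dx": 0,"dy": 0,"dz": 0,"grip": -1}

```text
time: 7.87
position: [565.9, -23.7, 186.3]
tool_rot: [0.698, 0.11, 0.698, -0.111]
wrist_force: [-3.4, 0.8, 6.7]
finger_gap: -0.1
```

Request:
send_rows:
  increments:
    - {"ax": 0,"ay": 0,"az": 0,"dx": 0.02,"dy": 0,"dz": 0,"grip": -1}
    - {"ax": 0,"ay": 0,"az": 0,"dx": 0,"dy": 0,"dz": 0,"grip": -1}
    - {"ax": 0,"ay": 0,"az": 0,"dx": 0,"dy": 0,"dz": 0,"grip": -1}

```text
time: 8.12
position: [565.9, -23.7, 185.7]
tool_rot: [0.698, 0.11, 0.698, -0.111]
wrist_force: [-3.2, -0.3, 6.2]
finger_gap: 0.3
```

Request:
send_rows:
  increments:
    - {"ax": 0,"ay": 0,"az": 0,"dx": 0.02,"dy": 0,"dz": 0,"grip": -1}
    - {"ax": 0,"ay": 0,"az": 0,"dx": 0,"dy": 0,"dz": 0,"grip": -1}
    - {"ax": 0,"ay": 0,"az": 0,"dx": 0,"dy": 0,"dz": 0,"grip": -1}

```text
time: 8.37
position: [565.9, -23.7, 185.2]
tool_rot: [0.699, 0.11, 0.698, -0.111]
wrist_force: [-2.6, -0.5, 7.1]
finger_gap: -0.1
```

Request:
send_rows:
  increments:
    - {"ax": 0,"ay": 0,"az": 0,"dx": 0.02,"dy": 0,"dz": 0,"grip": -1}
    - {"ax": 0,"ay": 0,"az": 0,"dx": 0,"dy": 0,"dz": 0,"grip": -1}
    - {"ax": 0,"ay": 0,"az": 0,"dx": 0,"dy": 0,"dz": 0,"grip": -1}

```text
time: 8.62
position: [565.9, -23.7, 184.5]
tool_rot: [0.698, 0.11, 0.698, -0.111]
wrist_force: [-3.1, 1.2, 6.7]
finger_gap: 0.3
```

Catch b's force stays flat at about 7 N or falls as it goes down, so it's the sound one. I'll continue in small steps.

Request:
send_rows:
  increments:
    - {"ax": 0,"ay": 0,"az": 0,"dx": 0.03,"dy": 0,"dz": 0,"grip": -1}
    - {"ax": 0,"ay": 0,"az": 0,"dx": 0.03,"dy": 0,"dz": 0,"grip": -1}
    - {"ax": 0,"ay": 0,"az": 0,"dx": 0,"dy": 0,"dz": 0,"grip": -1}
    - {"ax": 0,"ay": 0,"az": 0,"dx": 0,"dy": 0,"dz": 0,"grip": -1}

```text
time: 8.95
position: [565.9, -23.7, 182.1]
tool_rot: [0.699, 0.11, 0.698, -0.111]
wrist_force: [-1.5, 0.1, 2.9]
finger_gap: 0.4
```

Request:
send_rows:
  increments:
    - {"ax": 0,"ay": 0,"az": 0,"dx": 0.03,"dy": 0,"dz": 0,"grip": -1}
    - {"ax": 0,"ay": 0,"az": 0,"dx": 0.03,"dy": 0,"dz": 0,"grip": -1}
    - {"ax": 0,"ay": 0,"az": 0,"dx": 0,"dy": 0,"dz": 0,"grip": -1}
    - {"ax": 0,"ay": 0,"az": 0,"dx": 0,"dy": 0,"dz": 0,"grip": -1}

```text
time: 9.28
position: [565.4, -23.5, 179.1]
tool_rot: [0.698, 0.111, 0.699, -0.11]
wrist_force: [0.4, -0.0, 0.8]
finger_gap: 0.1
```

Request:
send_rows:
  increments:
    - {"ax": 0,"ay": 0,"az": 0,"dx": 0.03,"dy": 0,"dz": 0,"grip": -1}
    - {"ax": 0,"ay": 0,"az": 0,"dx": 0,"dy": 0,"dz": 0,"grip": -1}
    - {"ax": 0,"ay": 0,"az": 0,"dx": 0,"dy": 0,"dz": 0,"grip": -1}

```text
time: 9.53
position: [565.6, -23.6, 178.7]
tool_rot: [0.698, 0.111, 0.699, -0.11]
wrist_force: [0.2, 0.3, 0.2]
finger_gap: 0.3
```

Request:
send_rows:
  increments:
    - {"ax": 0,"ay": 0,"az": 0,"dx": 0.03,"dy": 0,"dz": 0,"grip": -1}
    - {"ax": 0,"ay": 0,"az": 0,"dx": 0.03,"dy": 0,"dz": 0,"grip": -1}
    - {"ax": 0,"ay": 0,"az": 0,"dx": 0.02,"dy": 0,"dz": 0,"grip": -1}
    - {"ax": 0,"ay": 0,"az": 0,"dx": 0,"dy": 0,"dz": 0,"grip": -1}
    - {"ax": 0,"ay": 0,"az": 0,"dx": 0,"dy": 0,"dz": 0,"grip": -1}

```text
time: 9.95
position: [565.8, -23.6, 176.7]
tool_rot: [0.698, 0.11, 0.698, -0.11]
wrist_force: [-0.9, 0.4, 0.5]
finger_gap: -0.1
```

The catch is in: the next contact is only at tip height 104. I'll lift and move over the red marker.

Request:
send_rows:
  increments:
    - {"ax": 0,"ay": 0,"az": 0,"dx": -0.5,"dy": 0,"dz": 0,"grip": -1}
    - {"ax": 0,"ay": 0,"az": 0,"dx": -1,"dy": 0,"dz": 0,"grip": -1}
    - {"ax": 0,"ay": 0,"az": 0,"dx": -0.5,"dy": 0.5,"dz": -0.33,"grip": -1}
    - {"ax": 0,"ay": 0,"az": 0,"dx": 0,"dy": 1,"dz": -0.67,"grip": 1}
    - {"ax": 0,"ay": 0,"az": 0,"dx": 0,"dy": 1,"dz": -0.67,"grip": 1}
    - {"ax": 0,"ay": 0,"az": 0,"dx": 0,"dy": 1,"dz": -0.67,"grip": 1}
    - {"ax": 0,"ay": 0,"az": 0,"dx": 0,"dy": 1,"dz": -0.67,"grip": 1}
    - {"ax": 0,"ay": 0,"az": 0,"dx": 0,"dy": 1,"dz": -0.67,"grip": 1}
    - {"ax": 0,"ay": 0,"az": 0,"dx": 0,"dy": 1,"dz": -0.67,"grip": 1}
    - {"ax": 0,"ay": 0,"az": 0,"dx": 0,"dy": 1,"dz": -0.67,"grip": 1}
    - {"ax": 0,"ay": 0,"az": 0,"dx": 0,"dy": 1,"dz": -0.67,"grip": 1}
    - {"ax": 0,"ay": 0,"az": 0,"dx": 0,"dy": 1,"dz": -0.67,"grip": 1}
    - {"ax": 0,"ay": 0,"az": 0,"dx": 0,"dy": 1,"dz": -0.67,"grip": 1}
    - {"ax": 0,"ay": 0,"az": 0,"dx": 0,"dy": 0.7,"dz": -0.45,"grip": 1}
    - {"ax": 0,"ay": 0,"az": 0,"dx": 0,"dy": 0.35,"dz": -0.23,"grip": 1}
    - {"ax": 0,"ay": 0,"az": 0,"dx": 0,"dy": 0,"dz": 0,"grip": 1}
    - {"ax": 0,"ay": 0,"az": 0,"dx": 0,"dy": 0,"dz": 0,"grip": 1}
    - {"ax": 0,"ay": 0,"az": 0,"dx": 0,"dy": 0,"dz": 0,"grip": 1}

```text
time: 11.45
position: [453.1, 376.3, 236.6]
tool_rot: [0.698, 0.111, 0.698, -0.111]
wrist_force: [1.1, 0.4, -0.4]
finger_gap: 85.8
```

```bash
python3 - <<'E'
from m import *
o=robot.get_obs();go([453,377.5,92])
c=camera("wrist");save(c,"pics/w3.png",1.3);np.save("w3.npy",c,allow_pickle=True)
print("cam",np.round(c["cam_to_world"],2)[:3,3])
for ce,s,m in blobs(c,(172,150,60),(4,255,255),100):
    k=cv2.findContours(m.astype('uint8'),0,1)[0][0][:,0]
    P=np.array([fray(c,*p,4) for p in k]); print("red",ce.round(1),s,"x@4",P[:,0].min().round(),P[:,0].max().round(),"y@4",P[:,1].min().round(),P[:,1].max().round())
    print("  z25",fray(c,*ce,25).round(1))
E
```

```text
pos [453.1 376.3 236.6] axes x,y: [-0.    -0.001 -1.   ] [ 0.31   0.951 -0.001] F [ 1.1  0.4 -0.4] t 11.45
d units [ 4.82  0.04 -0.02]
cam [376.76 401.04 306.11]
red [260.  179.5] [ 242  159   37   44 1206] x@4 433.0 480.0 y@4 357.0 396.0
  z25 [449.8 377.8  25. ]
red [304.2 242.2] [ 286  221   34   47 1166] x@4 514.0 577.0 y@4 382.0 421.0
  z25 [530.1 401.3  25. ]
red [258.8 298.2] [ 244  277   31   47 1006] x@4 570.0 645.0 y@4 304.0 350.0
  z25 [586.4 332.   25. ]
```

View pics/w3.png

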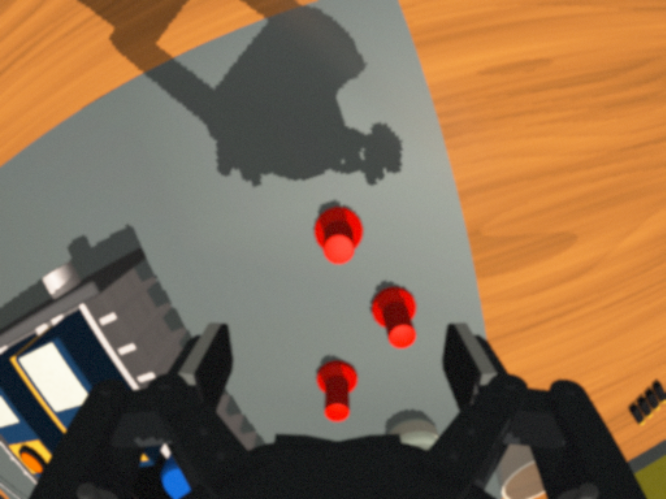

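The target marker is at foot pixel (338,235), centre (453,376.5), and lines up with the jaws. The other reds lie along the pad-width direction, so they're clear. I'll descend and grip.

Request:
send_rows:
  increments:
    - {"ax": 0,"ay": 0,"az": 0,"dx": 0.6,"dy": 0,"dz": 0,"grip": 1}
    - {"ax": 0,"ay": 0,"az": 0,"dx": 1,"dy": 0,"dz": 0,"grip": 1}
    - {"ax": 0,"ay": 0,"az": 0,"dx": 1,"dy": 0,"dz": 0,"grip": 1}
    - {"ax": 0,"ay": 0,"az": 0,"dx": 1,"dy": 0,"dz": 0,"grip": 1}
    - {"ax": 0,"ay": 0,"az": 0,"dx": 0.7,"dy": 0,"dz": 0,"grip": 1}
    - {"ax": 0,"ay": 0,"az": 0,"dx": 0.4,"dy": 0,"dz": 0,"grip": 1}
    - {"ax": 0,"ay": 0,"az": 0,"dx": 0.1,"dy": 0,"dz": 0,"grip": 1}
    - {"ax": 0,"ay": 0,"az": 0,"dx": 0,"dy": 0,"dz": 0,"grip": 1}
    - {"ax": 0,"ay": 0,"az": 0,"dx": 0,"dy": 0,"dz": 0,"grip": 1}
    - {"ax": 0,"ay": 0,"az": 0,"dx": 0,"dy": 0,"dz": 0,"grip": 0}
    - {"ax": 0,"ay": 0,"az": 0,"dx": 0,"dy": 0,"dz": 0,"grip": -0.3}
    - {"ax": 0,"ay": 0,"az": 0,"dx": 0,"dy": 0,"dz": 0,"grip": -1}
    - {"ax": 0,"ay": 0,"az": 0,"dx": 0,"dy": 0,"dz": 0,"grip": -1}
    - {"ax": 0,"ay": 0,"az": 0,"dx": 0,"dy": 0,"dz": 0,"grip": -1}
    - {"ax": 0,"ay": 0,"az": 0,"dx": 0,"dy": 0,"dz": 0,"grip": -1}
    - {"ax": 0,"ay": 0,"az": 0,"dx": 0,"dy": 0,"dz": 0,"grip": -1}
    - {"ax": 0,"ay": 0,"az": 0,"dx": 0,"dy": 0,"dz": 0,"grip": -1}
    - {"ax": 0,"ay": 0,"az": 0,"dx": 0,"dy": 0,"dz": 0,"grip": -1}
  force: 25

```text
time: 13.0
position: [452.8, 377.5, 93.1]
tool_rot: [0.699, 0.111, 0.698, -0.11]
wrist_force: [-1.2, -2.0, 3.9]
finger_gap: 21.3
```

Request:
send_rows:
  increments:
    - {"ax": 0,"ay": 0,"az": 0,"dx": -0.3,"dy": 0,"dz": 0,"grip": -1}
    - {"ax": 0,"ay": 0,"az": 0,"dx": -0.8,"dy": 0,"dz": 0,"grip": -1}
    - {"ax": 0,"ay": 0,"az": 0,"dx": -1,"dy": 0,"dz": 0,"grip": -1}
    - {"ax": 0,"ay": 0,"az": 0,"dx": -1,"dy": 0,"dz": 0,"grip": -1}
    - {"ax": 0,"ay": 0,"az": 0,"dx": -0.9,"dy": 0,"dz": 0,"grip": -1}
    - {"ax": 0,"ay": 0,"az": 0,"dx": -0.3,"dy": -0.27,"dz": 0.11,"grip": -1}
    - {"ax": 0,"ay": 0,"az": 0,"dx": 0,"dy": -0.8,"dz": 0.33,"grip": -1}
    - {"ax": 0,"ay": 0,"az": 0,"dx": 0,"dy": -1,"dz": 0.42,"grip": -1}
    - {"ax": 0,"ay": 0,"az": 0,"dx": 0,"dy": -1,"dz": 0.42,"grip": -1}
    - {"ax": 0,"ay": 0,"az": 0,"dx": 0,"dy": -1,"dz": 0.42,"grip": -1}
    - {"ax": 0,"ay": 0,"az": 0,"dx": 0,"dy": -1,"dz": 0.42,"grip": -1}
    - {"ax": 0,"ay": 0,"az": 0,"dx": 0,"dy": -1,"dz": 0.42,"grip": -1}
    - {"ax": 0,"ay": 0,"az": 0,"dx": 0,"dy": -1,"dz": 0.42,"grip": -1}
    - {"ax": 0,"ay": 0,"az": 0,"dx": 0,"dy": -0.8,"dz": 0.33,"grip": -1}
    - {"ax": 0,"ay": 0,"az": 0,"dx": 0,"dy": -0.4,"dz": 0.17,"grip": -1}
    - {"ax": 0,"ay": 0,"az": 0,"dx": 0,"dy": 0,"dz": 0,"grip": -1}
    - {"ax": 0,"ay": 0,"az": 0,"dx": 0,"dy": 0,"dz": 0,"grip": -1}
    - {"ax": 0,"ay": 0,"az": 0,"dx": 0,"dy": 0,"dz": 0,"grip": -1}

```text
time: 14.5
position: [474.4, 109.5, 221.0]
tool_rot: [0.698, 0.11, 0.699, -0.11]
wrist_force: [-0.2, -0.3, -1.3]
finger_gap: 21.3
```

```bash
python3 - <<'E'
from m import *
go([475,109.5,187])
c=camera("wrist");s=camera("side")
a=cv2.resize(c["frame"][:,:],None,fx=.78,fy=.78);b=cv2.resize(s["frame"][:,:],None,fx=.78,fy=.78)
save({"frame":np.hstack([a,b])},"pics/w4.png")
E
```

```text
pos [474.4 109.5 221. ] axes x,y: [-0.001  0.    -1.   ] [ 0.309  0.951 -0.   ] F [-0.2 -0.3 -1.3] t 14.5
d units [1.13 0.01 0.02]
```

View pics/w4.png

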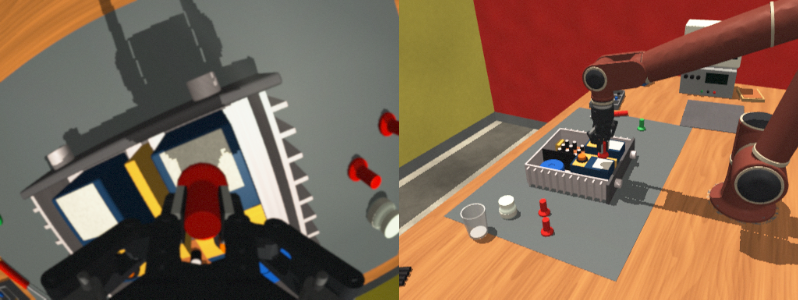

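The marker is held upright over the left label, at about (205,185) in the left half of the picture. I'll lower it.

Request:
send_rows:
  increments:
    - {"ax": 0,"ay": 0,"az": 0,"dx": 0.4,"dy": 0,"dz": 0,"grip": -1}
    - {"ax": 0,"ay": 0,"az": 0,"dx": 0.4,"dy": 0,"dz": 0,"grip": -1}
    - {"ax": 0,"ay": 0,"az": 0,"dx": 0.15,"dy": 0,"dz": 0,"grip": -1}
    - {"ax": 0,"ay": 0,"az": 0,"dx": 0.05,"dy": 0,"dz": 0,"grip": -1}
    - {"ax": 0,"ay": 0,"az": 0,"dx": 0.05,"dy": 0,"dz": 0,"grip": -1}
    - {"ax": 0,"ay": 0,"az": 0,"dx": 0,"dy": 0,"dz": 0,"grip": -1}
    - {"ax": 0,"ay": 0,"az": 0,"dx": 0,"dy": 0,"dz": 0,"grip": -1}
    - {"ax": 0,"ay": 0,"az": 0,"dx": 0,"dy": 0,"dz": 0,"grip": -1}

```text
time: 15.27
position: [475.2, 109.4, 190.7]
tool_rot: [0.699, 0.111, 0.698, -0.11]
wrist_force: [-0.1, 0.2, -1.4]
finger_gap: 21.1
```

Request:
send_rows:
  increments:
    - {"ax": 0,"ay": 0,"az": 0,"dx": 0.03,"dy": 0,"dz": 0,"grip": -1}
    - {"ax": 0,"ay": 0,"az": 0,"dx": 0,"dy": 0,"dz": 0,"grip": -1}
    - {"ax": 0,"ay": 0,"az": 0,"dx": 0,"dy": 0,"dz": 0,"grip": -1}

```text
time: 15.52
position: [474.9, 109.3, 189.5]
tool_rot: [0.699, 0.111, 0.698, -0.11]
wrist_force: [0.4, -0.3, -0.9]
finger_gap: 21.1
```

Request:
send_rows:
  increments:
    - {"ax": 0,"ay": 0,"az": 0,"dx": 0.04,"dy": 0,"dz": 0,"grip": -1}
    - {"ax": 0,"ay": 0,"az": 0,"dx": 0,"dy": 0,"dz": 0,"grip": -1}
    - {"ax": 0,"ay": 0,"az": 0,"dx": 0,"dy": 0,"dz": 0,"grip": -1}

```text
time: 15.77
position: [474.8, 109.3, 188.0]
tool_rot: [0.698, 0.11, 0.698, -0.111]
wrist_force: [-0.2, -0.0, -1.7]
finger_gap: 21.3
```

Request:
send_rows:
  increments:
    - {"ax": 0,"ay": 0,"az": 0,"dx": 0.04,"dy": 0,"dz": 0,"grip": -1}
    - {"ax": 0,"ay": 0,"az": 0,"dx": 0,"dy": 0,"dz": 0,"grip": -1}
    - {"ax": 0,"ay": 0,"az": 0,"dx": 0,"dy": 0,"dz": 0,"grip": -1}

```text
time: 16.02
position: [475.0, 109.3, 187.2]
tool_rot: [0.699, 0.11, 0.698, -0.11]
wrist_force: [-0.2, -0.4, 0.7]
finger_gap: 21.3
```

Contact is starting where I predicted (187). I'll release gradually, then lift straight up and retreat.

Request:
send_rows:
  increments:
    - {"ax": 0,"ay": 0,"az": 0,"dx": 0.01,"dy": 0,"dz": 0,"grip": -1}
    - {"ax": 0,"ay": 0,"az": 0,"dx": 0,"dy": 0,"dz": 0,"grip": -0.4}
    - {"ax": 0,"ay": 0,"az": 0,"dx": 0,"dy": 0,"dz": 0,"grip": -0.2}
    - {"ax": 0,"ay": 0,"az": 0,"dx": 0,"dy": 0,"dz": 0,"grip": 0.1}
    - {"ax": 0,"ay": 0,"az": 0,"dx": 0,"dy": 0,"dz": 0,"grip": 0.3}
    - {"ax": 0,"ay": 0,"az": 0,"dx": 0,"dy": 0,"dz": 0,"grip": 0.3}
    - {"ax": 0,"ay": 0,"az": 0,"dx": 0,"dy": 0,"dz": 0,"grip": 0.3}
    - {"ax": 0,"ay": 0,"az": 0,"dx": -0.3,"dy": 0,"dz": 0,"grip": 0.3}
    - {"ax": 0,"ay": 0,"az": 0,"dx": -0.8,"dy": 0,"dz": 0,"grip": 0.3}
    - {"ax": 0,"ay": 0,"az": 0,"dx": -1,"dy": 0,"dz": 0,"grip": 0.3}
    - {"ax": 0,"ay": 0,"az": 0,"dx": -1,"dy": 0,"dz": 0,"grip": 0.3}
    - {"ax": 0,"ay": 0,"az": 0,"dx": -0.9,"dy": 0,"dz": 0,"grip": 0.3}
    - {"ax": 0,"ay": 0,"az": 0,"dx": 0,"dy": 0,"dz": 0,"grip": 0.3}
    - {"ax": 0,"ay": 0,"az": 0,"dx": 0,"dy": 0,"dz": 0,"grip": 0.3}
    - {"ax": 0,"ay": 0,"az": 0,"dx": 0,"dy": 0,"dz": 0,"grip": 0.3}
    - {"ax": 0,"ay": 0,"az": 0,"dx": 0,"dy": 0,"dz": 0,"grip": 0.3}

```text
time: 17.35
position: [474.2, 109.3, 305.2]
tool_rot: [0.698, 0.11, 0.699, -0.111]
wrist_force: [-0.3, -0.3, 0.8]
finger_gap: 55.5
```

```bash
python3 - <<'E'
from m import *
o=robot.get_obs();print(o["position"],o["wrist_force"],o["finger_gap"])
c=camera("wrist");save(c,"pics/w5.png",1.3);np.save("w5.npy",c,allow_pickle=True)
for ce,s,m in blobs(c,(172,150,60),(4,255,255),300):
    k=cv2.findContours(m.astype('uint8'),0,1)[0][0][:,0]
    P=np.array([fray(c,*p,98) for p in k]); print("red",ce.round(1),s,"x@98",P[:,0].min().round(),P[:,0].max().round(),"y",P[:,1].min().round(),P[:,1].max().round())
E
```

```text
[474.20642218 109.31395829 305.15289847] [-0.29108514 -0.26055994  0.80182227] 55.510547511331296
red [466.  149.1] [450 134  36  28 651] x@98 485.0 524.0 y 319.0 373.0
red [259.7 189.2] [ 241  167   39   48 1388] x@98 456.0 505.0 y 90.0 127.0
red [431.9 199.1] [416 183  35  32 658] x@98 527.0 573.0 y 266.0 312.0
red [ 36.5 327.2] [ 19 312  37  33 358] x@98 557.0 629.0 y -354.0 -288.0
```

View pics/w5.png

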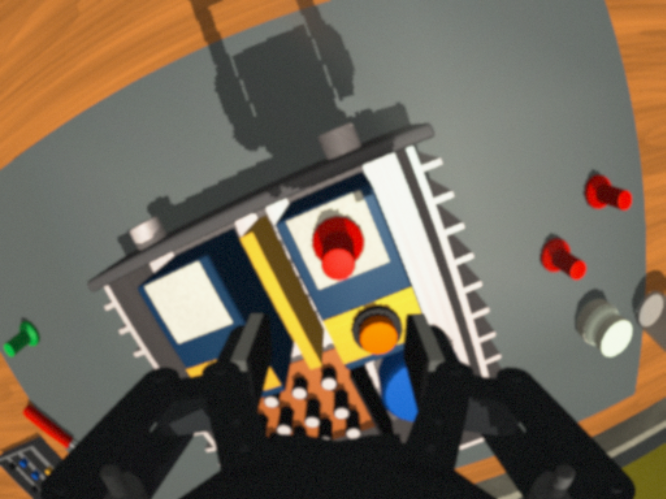

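The marker stands upright near the label's centre at about (476,109), and catch a is standing out. I'll move aside to check catch b.

Request:
send_rows:
  increments:
    - {"ax": 0,"ay": 0,"az": 0,"dx": 0,"dy": 0.6,"dz": -0.4,"grip": 0.3}
    - {"ax": 0,"ay": 0,"az": 0,"dx": 0,"dy": 1,"dz": -0.6,"grip": 0.3}
    - {"ax": 0,"ay": 0,"az": 0,"dx": 0,"dy": 1,"dz": -0.6,"grip": 0.3}
    - {"ax": 0,"ay": 0,"az": 0,"dx": 0,"dy": 1,"dz": -0.6,"grip": 0.3}
    - {"ax": 0,"ay": 0,"az": 0,"dx": 0,"dy": 1,"dz": -0.6,"grip": 0.3}
    - {"ax": 0,"ay": 0,"az": 0,"dx": 0,"dy": 1,"dz": -0.6,"grip": 0.3}
    - {"ax": 0,"ay": 0,"az": 0,"dx": 0,"dy": 1,"dz": -0.6,"grip": 0.3}
    - {"ax": 0,"ay": 0,"az": 0,"dx": 0,"dy": 1,"dz": -0.6,"grip": 0.3}
    - {"ax": 0,"ay": 0,"az": 0,"dx": 0,"dy": 1,"dz": -0.6,"grip": 0.3}
    - {"ax": 0,"ay": 0,"az": 0,"dx": 0,"dy": 1,"dz": -0.6,"grip": 0.3}
    - {"ax": 0,"ay": 0,"az": 0,"dx": 0,"dy": 1,"dz": -0.6,"grip": 0.3}
    - {"ax": 0,"ay": 0,"az": 0,"dx": 0,"dy": 0.6,"dz": -0.4,"grip": 0.3}
    - {"ax": 0,"ay": 0,"az": 0,"dx": 0,"dy": 0,"dz": 0,"grip": 0.3}
    - {"ax": 0,"ay": 0,"az": 0,"dx": 0,"dy": 0,"dz": 0,"grip": 0.3}
    - {"ax": 0,"ay": 0,"az": 0,"dx": 0,"dy": 0,"dz": 0,"grip": 0.3}

```text
time: 18.65
position: [384.4, 491.2, 305.3]
tool_rot: [0.698, 0.11, 0.699, -0.111]
wrist_force: [-0.4, -0.5, -0.4]
finger_gap: 55.7
```

```bash
python3 - <<'E'
from m import *
t=camera("top");s=camera("side")
a=cv2.resize(t["frame"][150:250,175:325],None,fx=2.6,fy=2.6);b=cv2.resize(s["frame"][150:250,165:315],None,fx=2.6,fy=2.6)
save({"frame":np.hstack([a,b])},"pics/w6.png")
E
```

```text
(no output)
```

View pics/w6.png

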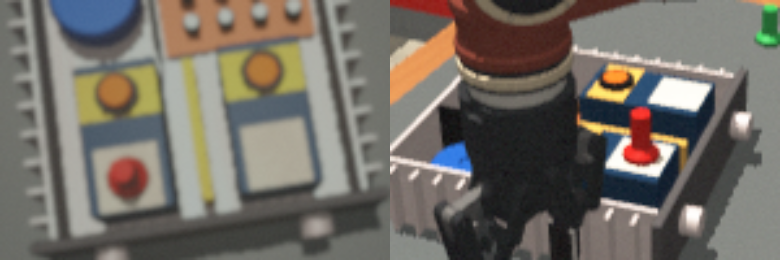

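The picture shows the marker centred on the left label at (127,178) and upright in the side view at (640,140). Catch b at (615,78) sits low, flush with its collar, and the green marker is still standing. I'll hand it in.

```bash
python3 -c "
from plant import robot
print(robot.sign_off())"
```

```text
the job is handed in; nothing more can be done
None
```

The job is handed in at about 19 s of the 53 s allowed. The red marker stands on the label of the left battery, whose catch (a) is the stiff one.

- **Catch a (left), stiff:** it yielded about 1.7 mm while the force rose steadily to 11.5 N, and it never clicked. I let it spring back. The wrist picture taken after placing shows it standing out, judged by eye.
- **Catch b (right), sound:** it peaked at about 7 N, then its force fell away and it went in. I felt nothing more down to about 104 mm. The last side view shows it down by its collar; I did not measure its height from the picture.
- **Red marker:** I took the one nearest the base and released it at about (475, 109) mm, with the label's centre measured at (475, 109.5). The last views show it upright on the label.
- **Green marker:** I never went near it, and it looks unmoved in the pictures.

At the end the arm was well clear and touching nothing. The top and wrist cameras differed by up to about 3 mm on the catch positions, well inside the tolerance. One move call was refused for missing keys, before anything moved. No check failed.

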